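# Clamp a gearbox cover in the hand press and hold it

## Task

Set the aluminium gearbox cover flat and square down in the pocket of the green hand press and let go of it, without dropping it. Then flip the red safety catch fully over sideways, away from the pocket, and only after that pull the press lever by its yellow grip towards you and down to its stop, so that the rubber foot presses on the cover. Finish while still gripping and holding the lever down against its spring, and leave the other things on the bench where they are.

Things in the scene. Friction and masses are not known exactly. Their poses are not given: they have to be found in the camera images.
- cover: loose aluminium gearbox cover, about 0.3 kg: flange plate 80 (its x) x 56 (its y) x 10 mm with a block 60 x 36 x 30 mm centred on top (total height 40 mm), a brass disc on the top. Origin at the centre of its underside, z up. Grip the block across its 36 mm, fingertips 8 mm above the flange to clear the pocket's rim. Either way round (half a turn) is right.
- press_pocket (a point): centre of the pocket's floor in the green press, 28 mm above the bench, axes of the press: x roughly away from the robot towards the lever shaft, y from pocket to lever, z up. The pocket is 84 (x) x 60 (y) mm, 10 mm deep; sloping lead-ins stand 3 mm higher (rim 41 mm above the bench), walls 12 mm thick.
- press: green hand press bolted to the bench, same axes; origin under the base plate at (65, 85, -28) mm from press_pocket. Base plate 290 (x) x 270 (y) x 20 mm, its centre at y = -15 mm. Two bearing cheeks 18 mm thick at y = -125 and +30 mm from the origin, x 35 to 95 mm, 118 mm high.
- lever_hinge (a point): point on the lever shaft (along y) in line with the lever's shank, 100 mm above the bench, axes of the press, at (130, 170, 72) mm from press_pocket. An arm on the shaft at the pocket's y, 130 mm long, carries the foot; at rest it stands upright, foot 230 mm and arm 245 mm above the bench. A gripper over the pocket must stay within 60 mm of the pocket's centre in +x.
- press_lever (a joint): lever angle, rad: 0 at rest, 1.5 at its stop, fully pulled. At rest the shank (16 mm bar) leans 0.35 rad back (+x) from upright. At angle q the grip's centre is at (-160 sin(q - 0.35), 52, 160 cos(q - 0.35)) mm from lever_hinge, press axes. A spring returns it; about 13 N at the grip holds it at the stop. With the catch up it is blocked within 0.15 rad.
- press_grip: yellow round grip on the lever's end, 22 mm diameter, 80 mm long, running sideways along y of the press; origin at its centre. It turns freely on its bar (so its own x and z axes mean nothing), so fingers that pinch it from above, closing along x of the press, can keep pointing down while the lever swings.
- press_foot: rubber foot, 24 mm disc on a steel stem, on the press arm, sprung along the stem (4 to 13 N, 18 mm travel); origin at the centre of its face. It meets a seated cover's top at a lever angle of about 1.43 and is pushed in about 10 mm at the stop.
- safety_catch (a joint): angle of the red safety catch about its hinge, rad: 0 to 0.15 as found, upright, with its nose in front of the lever's shank; 1.5 when flipped fully over towards +y of the press, lying level. Friction holds it where it is left; about 1 N at the tip moves it.
- catch_tip (a point): top end of the red catch, 105 mm from its hinge, mid of its width. The catch is a tongue 14 mm (along x) x 16 mm (along y) with, 77 to 99 mm from the hinge, a nose 18 mm wide that reaches 61 mm in +x towards the lever. Push it over from its -y side.
- catch_hinge (a point): hinge point of the catch, 75 mm above the bench, fixed to the press with its axes, at (80, 170, 47) mm from press_pocket; the hinge runs along x. At angle c the tip is at (0, 105 sin c, 105 cos c) mm from it.
- gear: bystander, leave it: dark steel gear wheel lying flat, 90 mm across, 26 mm high; origin at the centre of its underside
- bearing: bystander, leave it: steel bearing ring lying flat, 62 mm across, 16 mm high; origin at the centre of its underside
- screwdriver: bystander, leave it: red-handled screwdriver lying flat along its own x
- wrench: bystander, leave it: steel wrench lying flat along its own x
- oil_bottle: bystander, leave it: yellow upright oil bottle, 68 mm across, 190 mm high; origin at the centre of its underside
- tin: bystander, leave it: open aluminium tin, 90 mm across, 110 mm high; origin at the centre of its underside
Not all that is in view belongs to the job. What is shaped like the cover but orange or turquoise is not meant.

How it is judged (in metres and radians):
On the way, in this order (a step that is already met when the one before it is completed fails the run):
1. the cover lies flat and square in the pocket, let go (x of cover in the frame of press_pocket between -0.004 and 0.004 m and y of cover in the frame of press_pocket between -0.004 and 0.004 m and z of cover in the frame of press_pocket between -0.003 and 0.003 m and angle between cover's own z axis and vertical below 0.05 rad and angle between the x axis of cover and the x axis of press_pocket, either way round below 0.1 rad and contact force between the fingers and cover below 0.2 N and value of joint safety_catch below 0.6 rad), for 0.2 s.
2. the safety catch is flipped over, the lever still up (value of joint safety_catch above 1.2 rad and value of joint press_lever below 0.3 rad), for 0.2 s.
3. the lever is pulled down to its stop by the grip and its foot presses on the cover (value of joint press_lever above 1.44 rad and contact force between the fingers and press_grip above 2 N and contact force between press_foot and cover above 2 N), for 0.3 s.
At the end, for the whole second after the job is handed in: In the last second fingers hold the yellow grip (over 2 N), lever still and past 1.44 of 1.5 rad, foot on cover with over 2 N, cover in the pocket within 4 mm sideways, 3 mm in height, tilt under 0.05, square within 0.1 rad, catch past 1.2 rad (all of step 3 and x of cover in the frame of press_pocket between -0.004 and 0.004 m and y of cover in the frame of press_pocket between -0.004 and 0.004 m and z of cover in the frame of press_pocket between -0.003 and 0.003 m and angle between cover's own z axis and vertical below 0.05 rad and angle between the x axis of cover and the x axis of press_pocket, either way round below 0.1 rad and value of joint safety_catch above 1.2 rad and velocity of joint press_lever between -0.1 and 0.1 rad/s); the arm keeps its last pose, push and grip.
It fails at once if the lever is forced while the catch is still up (value of joint press_lever above 0.25 rad and value of joint safety_catch below 0.6 rad).
It fails at once if the cover is dropped (linear speed of cover above 0.6 m/s and contact force between the fingers and cover below 0.05 N).
It fails at once if a bystander is knocked away (over 30 mm) (distance of any of gear, bearing, screwdriver, wrench, oil_bottle, tin from where it was at the start of the episode above 0.03 m).
It also fails if it takes over 72 s, if anything falls off the work surface, if the arm or the gripper's body presses on something with over 40 N, if the wrist force passes 120 N, or if a joint passes its speed limit or range.

## Robot

A 6-joint arm with a two-finger parallel gripper is mounted at the origin on the work surface. World frame = base frame: x ahead of the robot, y to its left, z up, the work surface at z = 0. Lengths are in mm, angles in degrees, forces in N, time in s.
With the tool pointing down it reaches from about 350 to 850 mm from the base axis. Payload 8.1 kg.
Tool frame: the origin (TCP) lies at the very end of the fingers, on their centre line; the grasp point (between the pads) lies 19 mm behind it (r.grip_point_offset is the distance from the TCP to the grasp point, in mm); z points along the fingers, y is the line along which they close (so a half turn about z gives the same grasp; the last joint's range is limited). The gripper opens to 85 mm and grips with 20 to 120 N. Pads are 22 mm wide; open, the fingers measure 114 mm over their backs; the gripper's body (76 mm by 85 mm) begins 54 mm behind the grasp point. The pads swing forward as they close: fully open they stand 13 mm farther back than shut.
Start: joints at [-4.893, 7.471, 85.268, -0, 87.261, -4.893], TCP at [600.004, 0.022, 231.292] pointing down, gripper open.
Joint ranges: [-169.43, 169.43], [-51.17, 129.36], [1.28, 143.12], [-76.62, 256.62], [0, 156.53], [-152.29, 152.29]. Speed limits (degrees/s): [136.94, 136.94, 159.86, 180, 180, 180].

## Interface

Orientations are given as [roll, pitch, yaw] about the fixed x, y, z axes, in that order (R = Rz(yaw) Ry(pitch) Rx(roll)).
In Python, from bench import status, eyes, r gives the robot as it stands.
- The arm moves only by the shell command python3 -m handwheel 'ROWS' [FORCE]. ROWS is a JSON object whose one key "series" holds a list that holds one entry, the list of rows, each a list of 7 numbers: the shift along the tool's x, y, z in cm, then the turn, a rotation vector about the tool's x, y, z in rad, then the opening, from 0 (shut) to 1 (fully open). In form: {"series": [[[tx, ty, tz, rx, ry, rz, claw], ...]]}. A call has 1 to 12 rows; each row is the pose to reach, as a shift and turn from the pose commanded when the call began, along the tool's axes at that moment; what a row does not reach only later rows make up. A row lasts 1/8 s, in which the tool goes at most 62.5 mm and 10.7 degrees, less where a joint would pass 70% of its speed; a pose out of reach is approached as far as the arm can. A call with a gripper value outside its range is refused whole. The fingers move at their own pace and stop on an object; FORCE is the grip in N (left out, the last holds). Time passes only in rows, so rows that repeat a pose let the fingers close. It gives the time, the measured TCP pose, the force, the opening and the grip force at its end, in the units of the state.
- status.sense(): the state, without advancing time (a new reading comes with each control period).
- eyes.snapshot(name): name is "scene" or "side" or "wrist"; returns a dict with "img" (480x640x3 uint8, red, green, blue), "mtx" (3x3 intrinsics, pixels), "R" (3x3) and "t" (3): a world point X has camera coordinates R X + t. Camera axes: x right, y down, z forward; pixel columns grow to the right and rows downward; lengths in mm; the calibration is good to about 2 mm. A picture is of the moment at which its call begins. There is no depth.
- r.hand_in(): hands the job in; it is judged then, once.
The state is a dict: "time": time; "joint_pos": joint angles; "qd": joint speeds; "joint_efforts": joint torques, N m; "tool_pos": TCP position; "tcp_rot": TCP orientation; "ft_force": force on the tool from outside, world axes, zero at the start; "wrist_torque": the same for the moment, N m; "finger_gap": finger opening in mm; "grip_force": force on a finger pad.
Only numpy, scipy, OpenCV 4.12 (cv2) and the standard library are available. Lean on these libraries where they do the work, as an engineer would, in place of code of your own. Each camera call takes 0.05 s, during which the arm holds its last target. There are 200 camera calls.

## Working session

There is one attempt and no reset: what is moved stays moved. The work goes in short steps, Python scripts to look and compute and a shell command to move; the robot and the scene stay as the last step left them, time stands still between calls to the robot, and variables do not carry over. Pictures are saved under pics/ and viewed, at most 11 in all, crops included, and the job is handed in when it is done.

```bash
mkdir -p pics; ls
python3 - <<'E'
from bench import status, eyes, r
import cv2
s=status.sense();print(s)
for n in("scene","side"):
    d=eyes.snapshot(n);cv2.imwrite(f"pics/{n}0.png",d["img"][:,:,::-1]);print(n,d["mtx"],d["R"],d["t"])
E
```

```text
pics
{'time': 0.0, 'joint_pos': array([-4.89335551e+00,  7.51427663e+00,  8.53303107e+01,  1.08387495e-03,
        8.72611519e+01, -4.89292230e+00]), 'qd': array([ 0.04935454, -0.04171945,  0.1132846 , -0.01880421,  0.15617168,
        0.05960101]), 'joint_efforts': array([-1.90700346e-03, -5.69404185e+01, -5.00557995e+01, -2.19391650e-04,
        1.44415747e-02,  7.24149572e-05]), 'tool_pos': array([5.99447385e+02, 7.34727424e-02, 2.30243212e+02]), 'tcp_rot': array([-1.79894738e+02, -1.00974949e-02,  8.99995047e+01]), 'ft_force': array([-0.75574654,  0.20300799,  0.54263077]), 'wrist_torque': array([-0.05827305,  0.00409969,  0.00120006]), 'grip_force': 0.0, 'finger_gap': 85.59392420227422}
scene [[611.83180881   0.         329.29193991]
 [  0.         611.83180881 227.01567089]
 [  0.           0.           1.        ]] [[-0.62343198  0.78170355  0.01649613]
 [ 0.55305453  0.45579485 -0.69741074]
 [-0.5526873  -0.4256649  -0.71648178]] [ 404.34089098 -166.47696373 1898.98558973]
side [[539.29381269   0.         328.17742503]
 [  0.         539.29381269 243.12288426]
 [  0.           0.           1.        ]] [[ 0.72203916 -0.69164555  0.01690838]
 [-0.41737026 -0.45494223 -0.78665726]
 [ 0.55178032  0.56094029 -0.61715838]] [-461.36511846  314.02682185  983.32419261]
```

View pics/scene0.png

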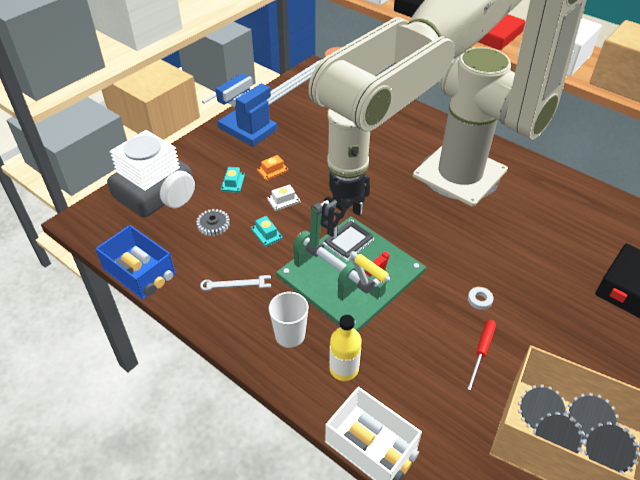

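View pics/side0.png

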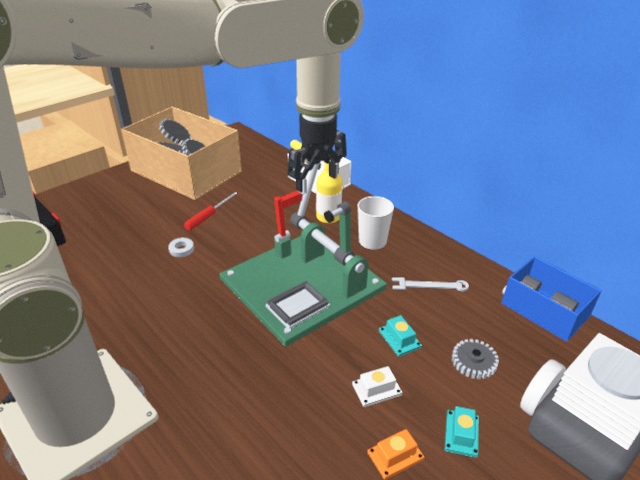

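Candidates for the cover in the scene view: white/aluminium (284,196), turquoise (232,178) and (266,230), orange (272,167). I choose the aluminium one, which is at (378,384) in the side view. The press pocket is at (298,302) in the side view, and the red catch is upright at (282,215).

```bash
cat > h.py <<'E'
import numpy as np, cv2
from bench import status, eyes, r
def ray(d,uv):
    v=d["R"].T@np.linalg.inv(d["mtx"])@np.array([*uv,1.]); return -d["R"].T@d["t"],v
def onz(d,uv,z):
    c,v=ray(d,uv); return c+v*(z-c[2])/v[2]
def proj(d,X):
    p=d["mtx"]@(d["R"]@np.array(X,float)+d["t"]); return p[:2]/p[2]
def tri(d1,u1,d2,u2):
    c1,v1=ray(d1,u1);c2,v2=ray(d2,u2)
    s=np.linalg.lstsq(np.c_[v1,-v2],c2-c1,rcond=None)[0]
    a,b=c1+s[0]*v1,c2+s[1]*v2
    return (a+b)/2,np.linalg.norm(a-b)
def blobs(m,amin=20):
    n,l,st,ce=cv2.connectedComponentsWithStats(m.astype(np.uint8))
    return [(ce[i],st[i][4],l==i) for i in range(1,n) if st[i][4]>=amin]
def quad(m):
    c=max(cv2.findContours(m.astype(np.uint8),0,2)[0],key=cv2.contourArea)
    return cv2.minAreaRect(c),cv2.approxPolyDP(c,0.05*cv2.arcLength(c,True),True)[:,0]
E
python3 - <<'E'
from h import *
D={n:eyes.snapshot(n) for n in("scene","side")}
c={}
for n,roi in(("scene",(255,175,310,215)),("side",(345,355,410,410))):
    im=D[n]["img"];hsv=cv2.cvtColor(im,cv2.COLOR_RGB2HSV)
    x0,y0,x1,y1=roi;w=np.zeros(im.shape[:2],bool);w[y0:y1,x0:x1]=1
    m=w&(hsv[...,0]>12)&(hsv[...,0]<32)&(hsv[...,1]>80)&(hsv[...,2]>170)
    b=max(blobs(m,5),key=lambda b:b[1]);c[n]=b[0];print(n,b[0],b[1],onz(D[n],b[0],40))
    m=w&(hsv[...,1]<60)&(hsv[...,2]>120)
    b=max(blobs(m),key=lambda b:b[1])[2]
    h=cv2.convexHull(np.argwhere(b)[:,::-1].astype(np.int32));q=cv2.approxPolyDP(h,4,True)[:,0]
    print("hull",[(*p,onz(D[n],p,10)[:2].round()) for p in q.tolist()])
print(tri(D["scene"],c["scene"],D["side"],c["side"]))
# green base + yellow grip + red catch
for n in D:
    im=D[n]["img"];hsv=cv2.cvtColor(im,cv2.COLOR_RGB2HSV)
    m=(hsv[...,0]>65)&(hsv[...,0]<85)&(hsv[...,1]>90)&(hsv[...,2]<160)
    b=max(blobs(m),key=lambda b:b[1])
    h=cv2.convexHull(np.argwhere(b[2])[:,::-1].astype(np.int32));q=cv2.approxPolyDP(h,4,True)[:,0]
    print(n,"green",[(*p,onz(D[n],p,20)[:2].round()) for p in q.tolist()])
d=D["side"];cv2.imwrite("pics/crop1.png",cv2.resize(d["img"][180:420,210:430,::-1],None,fx=2.5,fy=2.5,interpolation=2))
E
```

```text
scene [282.51724138 190.4137931 ] 29 [ 440.23674347 -340.28535093   40.        ]
hull [(299, 202, array([ 423., -293.])), (275, 210, array([ 492., -324.])), (267, 197, array([ 467., -379.])), (290, 185, array([ 384., -362.]))]
side [377.89622642 376.28301887] 106 [ 444.44915807 -337.34307384   40.        ]
hull [(402, 392, array([ 470., -379.])), (363, 406, array([ 393., -350.])), (352, 381, array([ 419., -296.])), (388, 366, array([ 497., -320.]))]
(array([ 442.5488467 , -338.4397919 ,   42.70658389]), np.float64(0.5188559027734381))
scene green [(312, 208, array([ 426., -241.])), (320, 214, array([ 431., -208.])), (318, 256, array([ 557., -112.])), (297, 267, array([ 622., -130.])), (292, 260, array([ 612., -156.])), (294, 242, array([ 559., -194.]))]
side green [(385, 286, array([ 660., -167.])), (285, 345, array([ 377., -146.])), (220, 274, array([406., 124.])), (316, 223, array([710., 122.])), (366, 261, array([693., -76.]))]
```

View pics/crop1.png

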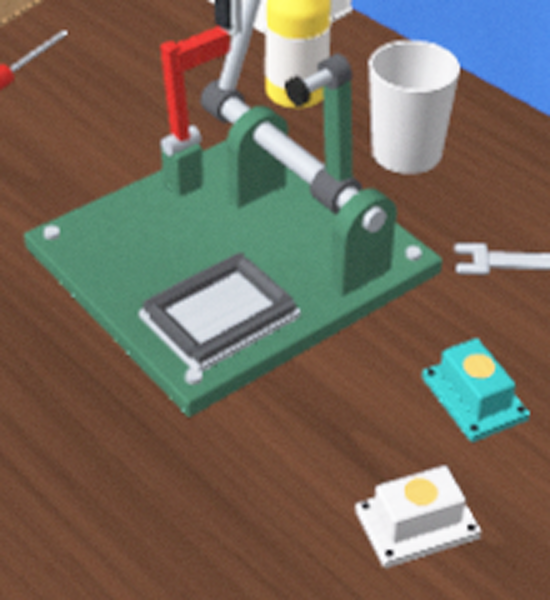

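The crop shows the aluminium cover at (418,510) with its brass disc, and the turquoise one at (478,395), so the choice holds. The upright arm with the foot stands at (335,130), so I back off first and then look at the pocket with the wrist camera.

```bash
python3 -m handwheel '{"series": [[[0,-5,-3,0,0,0,1],[0,-10,-6,0,0,0,1],[-3,-14,-8,0,0,0,1],[-8,-17,-8,0,0,0,1],[-8,-17,-8,0,0,0,1],[-8,-17,-8,0,0,0,1]]]}'
python3 - <<'E'
from h import *
d=eyes.snapshot("wrist");cv2.imwrite("pics/w1.png",d["img"][:,:,::-1]);np.save("w1.npy",d,allow_pickle=True)
print(d["mtx"],d["R"],d["t"],-d["R"].T@d["t"])
s=eyes.snapshot("side");print(onz(s,(297.6,301.2),28))
E
```

```text
time: 0.95
tool_pos: [430.1, -79.9, 311.3]
tcp_rot: [180.0, -0.0, 89.9]
ft_force: [0.1, 0.3, -0.2]
finger_gap: 85.4
grip_force: 0.0
[[432.26909923   0.         319.48392743]
 [  0.         432.26909923 241.66256313]
 [  0.           0.           1.        ]] [[ 9.99998865e-01 -1.19388837e-03  9.18807785e-04]
 [-1.40082495e-03 -9.61296636e-01  2.75511916e-01]
 [ 5.54316362e-04 -2.75512890e-01 -9.61297217e-01]] [-430.12878004 -134.48341218  433.41758912] [429.69965375 -10.37984483 454.09011057]
[474.2532185  -74.03507953  28.        ]
```

View pics/w1.png

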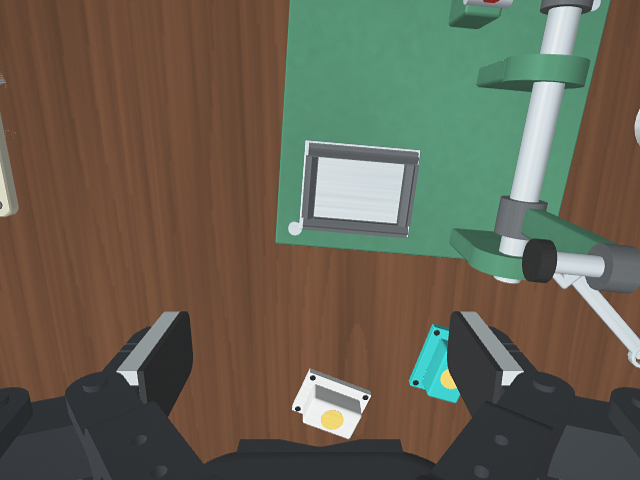

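The wrist view shows the pocket, with its light floor at about (358,190), and the cover at (332,405). I measure both from this image.

```bash
cat > m.py <<'E'
from h import *
def edges(d,m,z,eps=6):
    c=max(cv2.findContours(m.astype(np.uint8),0,1)[0],key=cv2.contourArea)[:,0]
    P=np.array([onz(d,p,z)[:2] for p in c],np.float32)
    (cx,cy),(w,h),a=cv2.minAreaRect(P)
    if w<h: w,h,a=h,w,a-90
    a=(a+90)%180-90
    return (round(cx,1),round(cy,1)),(round(w,1),round(h,1)),round(a,2)
E
python3 - <<'E'
from m import *
d=np.load("w1.npy",allow_pickle=True).item();im=d["img"];hsv=cv2.cvtColor(im,cv2.COLOR_RGB2HSV)
w=np.zeros(im.shape[:2],bool);w[135:242,290:428]=1
fl=w&(hsv[...,1]<40)&(hsv[...,2]>190)
b=max(blobs(fl),key=lambda b:b[1])
print("floor",b[0],b[1],edges(d,b[2],28))
dark=w&(hsv[...,1]<60)&(hsv[...,2]<170)
b=max(blobs(dark),key=lambda b:b[1]);print("dark",b[1]);
for z in(38,41):print(z,edges(d,b[2],z))
g=(hsv[...,0]>65)&(hsv[...,0]<85)&(hsv[...,1]>90)
b=max(blobs(g),key=lambda b:b[1])[2]
# left and bottom edge of base plate, top z=20
L=[(np.argmax(b[r_]),r_) for r_ in range(10,225,5)];B=[(c,b.shape[0]-1-np.argmax(b[::-1,c])) for c in range(300,440,5)]
for pts in(L,B):
    P=np.array([onz(d,p,20)[:2] for p in pts],np.float32);v=cv2.fitLine(P,cv2.DIST_HUBER,0,.01,.01).ravel();print(v,np.degrees(np.arctan2(v[1],v[0])))
w[:]=0;w[365:440,285:375]=1
c=w&(hsv[...,1]<60)&(hsv[...,2]>100);print("cover",edges(d,max(blobs(c),key=lambda b:b[1])[2],10))
y=w&(hsv[...,0]>12)&(hsv[...,0]<32)&(hsv[...,1]>80)&(hsv[...,2]>170)
y=max(blobs(y),key=lambda b:b[1]);print(y[0],onz(d,y[0],40))
E
```

```text
floor [357.88955462 189.59536649] 5007 ((468.2, -79.6), (83.8, 59.0), -4.95)
dark 4567
38 ((468.2, -78.9), (108.0, 84.8), -4.97)
41 ((467.9, -78.4), (107.2, 84.2), -4.97)
[8.5384779e-02 9.9634802e-01 3.9746515e+02 1.9878927e+01] 85.101845
[ 9.9625605e-01 -8.6451575e-02  4.8047116e+02 -1.4367210e+02] -4.9595013
cover ((441.8, -340.5), (83.3, 73.2), -23.21)
[331.70520231 419.40751445] [ 443.49510961 -337.95826183   40.        ]
```

```bash
python3 -m handwheel '{"series": [[[-4,0.2,1,0,0,-0.18,1],[-8,0.4,2,0,0,-0.36,1],[-12,0.6,3,0,0,-0.54,1],[-16,0.8,4,0,0,-0.72,1],[-20,1,5,0,0,-0.9,1],[-24,1.2,6,0,0,-1.08,1],[-25.8,1.3,7,0,0,-1.22,1],[-25.8,1.3,7,0,0,-1.22,1],[-25.8,1.3,7,0,0,-1.22,1]]]}'
python3 - <<'E'
from m import *
d=eyes.snapshot("wrist");cv2.imwrite("pics/w2.png",d["img"][:,:,::-1]);im=d["img"];hsv=cv2.cvtColor(im,cv2.COLOR_RGB2HSV)
u=proj(d,[443,-338,30]).astype(int);print(u)
w=np.zeros(im.shape[:2],bool);w[max(u[1]-110,0):u[1]+110,u[0]-130:u[0]+130]=1
y=w&(hsv[...,0]>12)&(hsv[...,0]<32)&(hsv[...,1]>80)&(hsv[...,2]>170)
y=max(blobs(y),key=lambda b:b[1]);print(y[0],y[1],onz(d,y[0],40))
for v in(90,150,200,225):
    c=w&(hsv[...,1]<50)&(hsv[...,2]>v);b=max(blobs(c),key=lambda b:b[1]);print(v,b[1],edges(d,b[2],10),edges(d,b[2],40))
E
```

```text
time: 2.17
tool_pos: [443.7, -336.8, 241.2]
tcp_rot: [180.0, -0.0, 159.8]
ft_force: [0.6, 0.1, -0.8]
finger_gap: 85.4
grip_force: 0.0
[318 205]
[319.34230769 207.81025641] 780 [ 443.48244623 -337.30350005   40.        ]
90 4877 ((443.2, -337.3), (81.2, 55.9), -23.27) ((437.9, -335.3), (74.6, 51.4), -23.27)
150 4812 ((443.0, -337.2), (80.8, 55.7), -23.23) ((437.8, -335.2), (74.3, 51.3), -23.23)
200 4596 ((442.9, -337.1), (80.2, 55.4), -23.17) ((437.7, -335.2), (73.8, 50.9), -23.17)
225 4377 ((442.9, -337.1), (79.8, 55.2), -23.23) ((437.7, -335.2), (73.4, 50.8), -23.23)
```

View pics/w2.png

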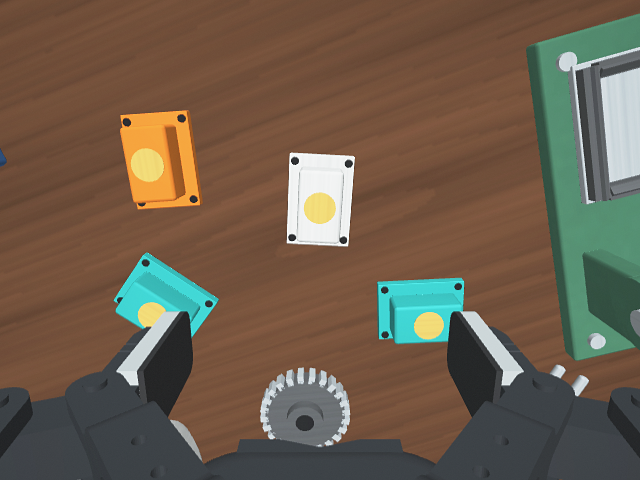

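The wrist view shows the aluminium cover at (320,200), centre (443.2,-337.3) and yaw -23.2°. Its size matches the description. Next I descend and grasp.

```bash
python3 -m handwheel '{"series": [[[0.03,-0.06,5,0,0,0.052,1],[0.03,-0.06,10,0,0,0.052,1],[0.03,-0.06,15,0,0,0.052,1],[0.03,-0.06,19,0,0,0.052,1],[0.03,-0.06,21.5,0,0,0.052,1],[0.03,-0.06,22.6,0,0,0.052,1],[0.03,-0.06,22.6,0,0,0.052,1],[0.03,-0.06,22.6,0,0,0.052,0],[0.03,-0.06,22.6,0,0,0.052,0],[0.03,-0.06,22.6,0,0,0.052,0],[0.03,-0.06,22.6,0,0,0.052,0],[0.03,-0.06,22.6,0,0,0.052,0]]]}' 50
```

```text
time: 3.72
tool_pos: [443.2, -339.0, 16.5]
tcp_rot: [-180.0, 0.1, 156.9]
ft_force: [-1.0, 1.1, 5.9]
finger_gap: 34.6
grip_force: 52.2
```

```bash
python3 -m handwheel '{"series": [[[0,0,-1,0,0,0,0],[0,0,-3,0,0,0,0],[0,0,-7,0,0,0,0],[0,0,-12,0,0,0,0],[0,0,-15,0,0,0,0],[0,0,-15,0,0,0,0],[0,0,-15,0,0,0,0]]]}' 50
python3 - <<'E'
from m import *
s=status.sense();print(s["tool_pos"],s["tcp_rot"],s["ft_force"],s["finger_gap"])
d=eyes.snapshot("wrist");cv2.imwrite("pics/w3.png",d["img"][:,:,::-1]);np.save("w3.npy",d,allow_pickle=True)
E
```

```text
time: 4.6
tool_pos: [441.9, -337.9, 164.1]
tcp_rot: [180.0, -0.1, 156.9]
ft_force: [0.9, -0.5, -3.5]
finger_gap: 35.0
grip_force: 51.0
[ 441.87848602 -337.86838454  164.08456745] [ 1.79966804e+02 -9.12569127e-02  1.56919579e+02] [ 0.85763789 -0.46453282 -3.4523254 ] 35.010141418594365
```

View pics/w3.png

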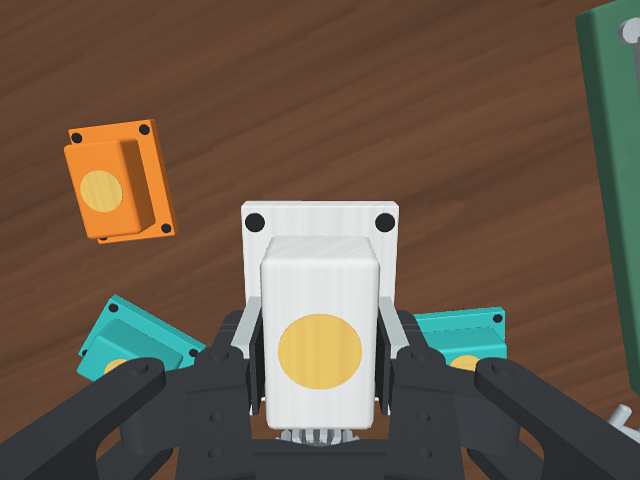

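```bash
cat > held.py <<'E'
from m import *
def held(d):
    s=status.sense();im=d["img"];hsv=cv2.cvtColor(im,cv2.COLOR_RGB2HSV)
    w=np.zeros(im.shape[:2],bool);w[300:400,260:380]=1
    y=w&(hsv[...,0]>12)&(hsv[...,0]<32)&(hsv[...,1]>80)&(hsv[...,2]>150)
    y=max(blobs(y),key=lambda b:b[1]);P=onz(d,y[0],s["tool_pos"][2]+23.5)
    # flange far edge: corners, top z = tcp-6.5
    c=(hsv[...,1]<50)&(hsv[...,2]>190);c[:, :230]=0;c[:,410:]=0
    pts=[onz(d,(u,np.argmax(c[:,u])),s["tool_pos"][2]-6.5)[:2] for u in range(255,390,5)]
    v=cv2.fitLine(np.array(pts,np.float32),cv2.DIST_HUBER,0,.01,.01).ravel()
    a=np.degrees(np.arctan2(v[1],v[0]))
    print("disc",y[0],y[1],P,"edge",v,a)
    yaw=np.radians(s["tcp_rot"][2]);tx=np.array([np.cos(yaw),np.sin(yaw)]);ty=np.array([np.sin(yaw),-np.cos(yaw)])
    dd=(P-s["tool_pos"])[:2];print("disc off in tool x,y",dd@tx,dd@ty,"edge dist",(v[2:]-s["tool_pos"][:2])@tx, s["tool_pos"],s["tcp_rot"])
E
python3 - <<'E'
from held import *
held(np.load("w3.npy",allow_pickle=True).item())
E
```

```text
disc [319.47831325 351.16405622] 4980 [ 441.75096576 -338.20028851  186.74562389] edge [ 3.9205143e-01  9.1994333e-01  4.0188058e+02 -3.2503870e+02] 66.9178
disc off in tool x,y -0.49702225239146874 -0.5318125764229354 edge dist 41.341637378854244 [ 441.50220248 -337.51620331  163.24562389] [ 1.79939074e+02 -1.77955728e-01  1.56920212e+02]
```

```bash
python3 -m handwheel '{"series": [[[0.6,2,0,0,0,-0.04,0],[1.6,5,0,0,0,-0.08,0],[2.8,9,0,0,0,-0.14,0],[4.1,13,0,0,0,-0.19,0],[5.3,17,0,0,0,-0.24,0],[6.6,21,0,0,0,-0.29,0],[7.4,23.5,0.5,0,0,-0.316,0],[7.77,24.76,1.5,0,0,-0.316,0],[7.77,24.76,3,0,0,-0.316,0],[7.77,24.76,4,0,0,-0.316,0],[7.77,24.76,4,0,0,-0.316,0],[7.77,24.76,4,0,0,-0.316,0]]]}' 50
python3 - <<'E'
from held import *
P=[];
for i in range(6):
    d=eyes.snapshot("wrist");P.append(status.sense()["tool_pos"])
print(np.mean(P,0),np.std(P,0));held(d);cv2.imwrite("pics/w4.png",d["img"][:,:,::-1])
im=d["img"];hsv=cv2.cvtColor(im,cv2.COLOR_RGB2HSV)
E
```

```text
time: 6.15
tool_pos: [468.2, -80.9, 125.5]
tcp_rot: [-180.0, 0.0, 175.0]
ft_force: [0.2, 0.2, -2.7]
finger_gap: 34.9
grip_force: 51.1
[468.46011196 -80.60323485 125.83119967] [0.07324304 0.17987864 0.09138969]
disc [319.49260887 351.3164203 ] 5006 [467.88352051 -80.63793189 149.18254348] edge [ 8.6990491e-02  9.9620914e-01  4.0749747e+02 -7.0488831e+01] 85.0095
disc off in tool x,y 0.4246837132878666 -0.30865461790843124 edge dist 61.46395005229302 [468.33340273 -80.36732162 125.68254348] [-1.79991805e+02  3.82337759e-02  1.75018312e+02]
```

View pics/w4.png

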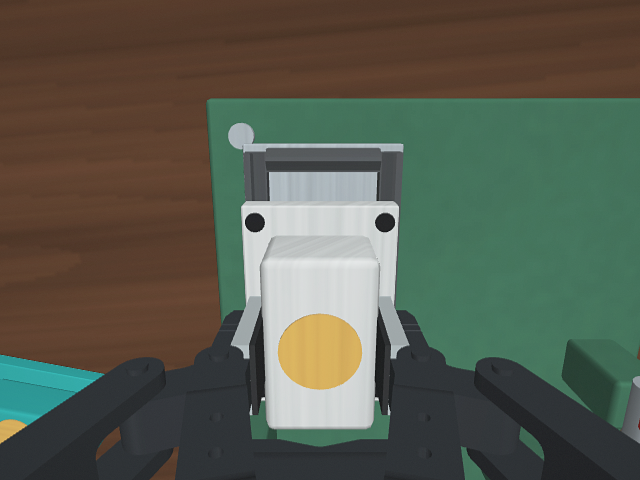

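The wrist view shows the cover over the pocket. The pocket's floor spans columns 269 to 379 at row 185 and the cover's disc is at 319.5, so I compute a small correction.

Run:
```python
from m import *
d=eyes.snapshot("wrist");hsv=cv2.cvtColor(d["img"],cv2.COLOR_RGB2HSV);g=hsv[...,2].astype(int)
for row in (180,190): print(row,[ (c,g[row,c]) for c in list(range(262,276,2))+list(range(372,388,2))])
for row in(180,190):
    a,b=onz(d,(269,row),28),onz(d,(379,row),28);print(a,b,np.linalg.norm(a-b));print((a+b)/2)
R=np.radians(-4.96);ex=np.array([np.cos(R),np.sin(R)]);ey=np.array([-ex[1],ex[0]])
p=np.array([468.1,-79.3])
for u,z in(((269,185),28),((379,185),28),((324,171),28),((246,150),38),((402,150),38),((324,146),38),((324,146),41)):
    q=onz(d,u,z)[:2]-p;print(u,z,"press",q@ex,q@ey)
```

```text
180 [(262, np.int64(85)), (264, np.int64(84)), (266, np.int64(87)), (268, np.int64(56)), (270, np.int64(197)), (272, np.int64(191)), (274, np.int64(189)), (372, np.int64(192)), (374, np.int64(186)), (376, np.int64(199)), (378, np.int64(49)), (380, np.int64(95)), (382, np.int64(77)), (384, np.int64(80)), (386, np.int64(76))]
190 [(262, np.int64(85)), (264, np.int64(87)), (266, np.int64(96)), (268, np.int64(54)), (270, np.int64(200)), (272, np.int64(190)), (274, np.int64(189)), (372, np.int64(192)), (374, np.int64(187)), (376, np.int64(160)), (378, np.int64(48)), (380, np.int64(91)), (382, np.int64(78)), (384, np.int64(79)), (386, np.int64(77))]
[ 429.25276959 -105.54113262   28.        ] [434.55876227 -44.6150164   28.        ] 61.15672649919026
[431.90576593 -75.07807451  28.        ]
[ 434.80947681 -106.20716934   28.        ] [440.14755306 -44.88957574  28.        ] 61.54951130685632
[437.47851494 -75.54837254  28.        ]
(269, 185) 28 press -33.64515622551558 -29.59286965209579
(379, 185) 28 press -33.62765560386711 31.759618091280647
(324, 171) 28 press -41.39633186108394 1.0703179991116316
(246, 150) 38 press -53.505372798115616 -39.83657034260499
(402, 150) 38 press -53.473024397951775 41.72641142985695
(324, 146) 38 press -55.535089402354835 0.9501288645388272
(324, 146) 41 press -55.720879885104885 0.9237570591541382
```

```bash
python3 -m handwheel '{"series": [[[0.02,0.19,1,0,0,0,0],[0.02,0.19,2.5,0,0,0,0],[0.02,0.19,4,0,0,0,0],[0.02,0.19,5.3,0,0,0,0],[0.02,0.19,6.2,0,0,0,0],[0.02,0.19,6.8,0,0,0,0],[0.02,0.19,7.2,0,0,0,0],[0.02,0.19,7.5,0,0,0,0],[0.02,0.19,7.8,0,0,0,0],[0.02,0.19,8.1,0,0,0,0],[0.02,0.19,8.1,0,0,0,0],[0.02,0.19,8.1,0,0,0,0]]]}' 50
```

```text
time: 8.0
tool_pos: [468.3, -78.4, 44.5]
tcp_rot: [-180.0, 0.0, 175.0]
ft_force: [-0.6, 0.2, -2.3]
finger_gap: 35.2
grip_force: 51.2
```

```bash
python3 -m handwheel '{"series": [[[0,0,0.05,0,0,0,0],[0,0,0.1,0,0,0,0],[0,0,0.15,0,0,0,0],[0,0,0.15,0,0,0,0],[0,0,0.15,0,0,0,0]]]}' 50
```

```text
time: 8.62
tool_pos: [468.4, -78.4, 44.5]
tcp_rot: [-180.0, 0.0, 175.0]
ft_force: [-9.3, 3.0, 16.8]
finger_gap: 34.9
grip_force: 53.7
```

```bash
python3 -m handwheel '{"series": [[[0,0,0,0,0,0,0.5],[0,0,0,0,0,0,0.7],[0,0,0,0,0,0,1],[0,0,0,0,0,0,1],[0,0,-2,0,0,0,1],[0,0,-6,0,0,0,1],[0,0,-11,0,0,0,1],[0,0,-16,0,0,0,1],[0,0,-16,0,0,0,1],[0,0,-16,0,0,0,1]]]}'
python3 - <<'E'
from m import *
d=eyes.snapshot("wrist");cv2.imwrite("pics/w5.png",d["img"][:,:,::-1]);np.save("w5.npy",d,allow_pickle=True)
hsv=cv2.cvtColor(d["img"],cv2.COLOR_RGB2HSV)
u=proj(d,[468,-79,68]).astype(int);print(u)
w=np.zeros(hsv.shape[:2],bool);w[u[1]-60:u[1]+60,u[0]-60:u[0]+60]=1
y=w&(hsv[...,0]>12)&(hsv[...,0]<32)&(hsv[...,1]>80)&(hsv[...,2]>150)
y=max(blobs(y),key=lambda b:b[1]);print(y[:2],onz(d,y[0],68))
E
```

```text
time: 9.88
tool_pos: [467.9, -78.2, 202.3]
tcp_rot: [180.0, -0.0, 175.0]
ft_force: [1.0, 0.0, 0.1]
finger_gap: 85.6
grip_force: 0.0
[319 228]
(array([319.32065687, 228.15471046]), np.int32(1157)) [467.82699453 -78.77723254  68.        ]
```

View pics/w5.png

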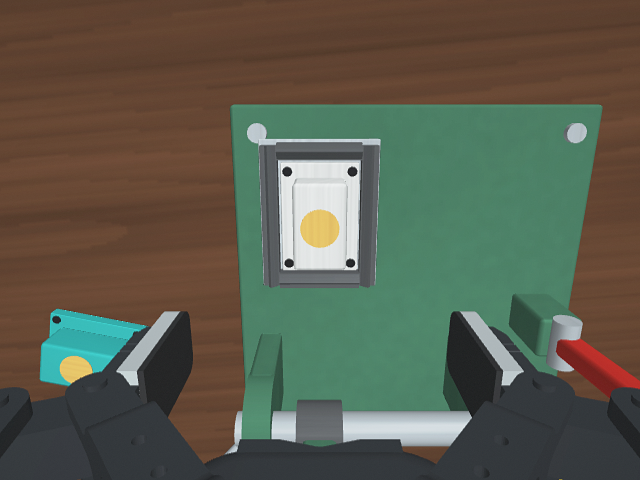

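The cover is flat and centred in the pocket, with its disc at (319,228), which gives (467.8,-78.8). Tool x is now press -x and tool y is press +y. I shut the gripper and go beside the catch, moving in y first and then x.

```bash
python3 -m handwheel '{"series": [[[0,4,0,0,0,0,0.5],[0,9,0,0,0,0,0],[0,13,0,0,0,0,0],[-4,13,0,0,0,0,0],[-7.5,13,1,0,0,0,0],[-7.5,13,3,0,0,0,0],[-7.5,13,4.7,0,0,0,0],[-7.5,13,4.7,0,0,0,0]]]}' 30
python3 - <<'E'
from m import *
for n in("side",):
    d=eyes.snapshot(n);cv2.imwrite("pics/s2.png",cv2.resize(d["img"][100:340,180:420,::-1],None,fx=2.4,fy=2.4,interpolation=2))
p=np.array([467.9,-78.8]);R=np.radians(-4.96);ex=np.array([np.cos(R),np.sin(R)]);ey=np.array([-ex[1],ex[0]])
q=status.sense()["tool_pos"];print((q[:2]-p)@ex,(q[:2]-p)@ey,q[2])
E
```

```text
time: 10.92
tool_pos: [551.4, 44.8, 152.7]
tcp_rot: [-180.0, -0.3, 175.0]
ft_force: [0.3, 0.3, -0.0]
finger_gap: 0.2
grip_force: 0.0
73.52661410326283 130.38878372438785 154.41340803868852
```

View pics/s2.png

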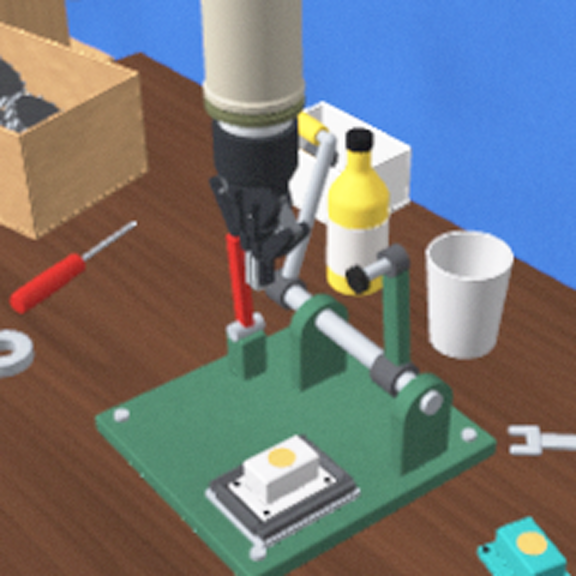

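The view shows the shut fingertips at about (262,280), beside the red catch on its pocket side, with the cover seated and the lever up. Now I push the catch over along an arc.

```bash
python3 -m handwheel '{"series": [[[0,2.5,0,0,0,0,0],[0,4,0,0,0,0,0],[0,5.6,0.4,0,0,0,0],[0,6.7,1,0,0,0,0],[0,7.7,1.75,0,0,0,0],[0,8.6,2.6,0,0,0,0],[0,9.3,3.55,0,0,0,0],[0,10,4.6,0,0,0,0],[0,10.4,5.6,0,0,0,0],[0,10.6,6.3,0,0,0,0],[0,10.6,6.6,0,0,0,0],[0,10.6,6.6,0,0,0,0]]]}'
```

```text
time: 12.48
tool_pos: [563.1, 150.1, 89.6]
tcp_rot: [-180.0, -0.0, 175.0]
ft_force: [-0.9, -0.4, -0.4]
finger_gap: -0.2
grip_force: 0.0
```

```bash
python3 -m handwheel '{"series": [[[0,0,-5,0,0,0,0],[0,0,-10,0,0,0.1,0],[0,0,-15,0,0,0.28,0],[0,0,-19,0,0,0.46,0.5],[-2,-0.3,-21,0,0,0.64,1],[-4,-0.6,-21,0,0,0.82,1],[-6,-0.9,-21,0,0,1,1],[-8,-1.2,-21,0,0,1.18,1],[-10,-1.4,-21,0,0,1.36,1],[-11,-1.43,-21,0,0,1.5,1],[-11,-1.43,-21,0,0,1.571,1],[-11,-1.43,-21,0,0,1.571,1]]]}'
python3 - <<'E'
from m import *
D={n:eyes.snapshot(n) for n in("side","scene","wrist")}
cv2.imwrite("pics/s3.png",np.hstack([cv2.resize(D["side"]["img"][100:340,180:420],(400,400)),cv2.resize(D["wrist"]["img"],(400,300))[:, :].copy() if 0 else cv2.copyMakeBorder(cv2.resize(D["wrist"]["img"],(400,300)),0,100,0,0,0)])[:,:,::-1])
d=D["wrist"];np.save("w6.npy",d,allow_pickle=True)
p=np.array([467.9,-78.8]);R=np.radians(-4.96);ex=np.array([np.cos(R),np.sin(R)]);ey=np.array([-ex[1],ex[0]])
q=status.sense()["tool_pos"];print((q[:2]-p)@ex,(q[:2]-p)@ey,q[2],status.sense()["tcp_rot"])
hsv=cv2.cvtColor(d["img"],cv2.COLOR_RGB2HSV)
m=(hsv[...,0]>20)&(hsv[...,0]<35)&(hsv[...,1]>130)&(hsv[...,2]>120)
for b in blobs(m,80):
    x=onz(d,b[0],255)[:2]-p; print(b[:2],x@ex,x@ey)
E
```

```text
time: 13.98
tool_pos: [671.7, 126.2, 300.0]
tcp_rot: [180.0, 0.0, 85.0]
ft_force: [-0.5, -0.4, 0.0]
finger_gap: 85.4
grip_force: 0.0
185.13453345765106 222.1331182268374 300.102004579679 [ 1.79977508e+02 -2.95789047e-03  8.51015094e+01]
(array([536.61695906,  17.07017544]), np.int32(342)) 270.3043037687698 329.7774031719209
(array([551.2160804 ,  15.70854271]), np.int32(398)) 275.98346948759695 330.26982837795157
(array([396.07954545, 151.46022727]), np.int32(176)) 217.5519852070651 277.78183183623867
(array([444.94674888, 171.99925262]), np.int32(5352)) 239.12107765842657 269.0862866478526
(array([319.7951493 , 269.06806624]), np.int32(7669)) 185.06394733745813 224.573480918804
```

View pics/s3.png

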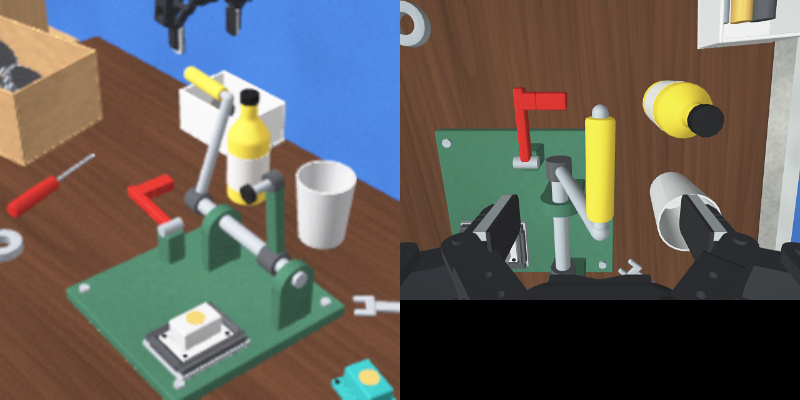

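The catch lies level over to +y at about (150,205) in the left picture. The grip runs straight below the open fingers, at x=185. I descend and pinch it.

```bash
python3 -m handwheel '{"series": [[[0,0,3,0,0,0,1],[0,0,5.5,0,0,0,1],[0,0,7.1,0,0,0,1],[0,0,7.1,0,0,0,1],[0,0,7.1,0,0,0,0],[0,0,7.1,0,0,0,0],[0,0,7.1,0,0,0,0],[0,0,7.1,0,0,0,0],[0,0,7.1,0,0,0,0],[0,0,7.1,0,0,0,0]]]}' 60
```

```text
time: 15.38
tool_pos: [671.9, 126.6, 229.6]
tcp_rot: [179.9, -0.0, 85.0]
ft_force: [-1.0, 0.5, 4.5]
finger_gap: 20.1
grip_force: 58.6
```

```bash
python3 -m handwheel '{"series": [[[0,-1.1,-0.4,0,0,0,0],[0,-2.3,-0.65,0,0,0,0],[0,-3.9,-0.9,0,0,0,0],[0,-5.5,-0.97,0,0,0,0],[0,-7.1,-0.9,0,0,0,0],[0,-8.7,-0.65,0,0,0,0],[0,-10.2,-0.25,0,0,0,0],[0,-11.7,0.3,0,0,0,0],[0,-13.2,1,0,0,0,0],[0,-14.5,1.83,0,0,0,0],[0,-15.5,2.56,0,0,0,0],[0,-16.4,3.32,0,0,0,0]]]}' 60
```

```text
time: 16.88
tool_pos: [508.2, 140.8, 196.3]
tcp_rot: [179.9, -0.0, 85.0]
ft_force: [5.0, 0.5, 3.3]
finger_gap: 20.5
grip_force: 58.8
```

```bash
python3 -m handwheel '{"series": [[[0,-0.85,0.87,0,0,0,0],[0,-1.62,1.76,0,0,0,0],[0,-2.35,2.75,0,0,0,0],[0,-2.97,3.75,0,0,0,0],[0,-3.35,4.4,0,0,0,0],[0,-3.6,4.95,0,0,0,0],[0,-3.69,5.25,0,0,0,0],[0,-3.73,5.4,0,0,0,0],[0,-3.73,5.4,0,0,0,0],[0,-3.73,5.4,0,0,0,0],[0,-3.73,5.4,0,0,0,0]]]}' 60
python3 - <<'E'
from m import *
D={n:eyes.snapshot(n) for n in("side","scene")}
cv2.imwrite("pics/s4.png",np.hstack([cv2.resize(D["side"]["img"][100:340,180:420],(400,400)),cv2.resize(D["scene"]["img"][160:340,260:440],(400,400))])[:,:,::-1])
p=np.array([467.9,-78.8]);R=np.radians(-4.96);ex=np.array([np.cos(R),np.sin(R)]);ey=np.array([-ex[1],ex[0]])
s=status.sense();q=s["tool_pos"];print((q[:2]-p)@ex,(q[:2]-p)@ey,q[2],s["ft_force"])
E
```

```text
time: 18.25
tool_pos: [471.6, 144.1, 144.3]
tcp_rot: [179.9, -0.0, 85.0]
ft_force: [-6.5, -1.9, 20.5]
finger_gap: 21.1
grip_force: 60.6
-15.567589626922668 222.35221498365198 144.36538802196412 [-6.72330705 -1.96984887 20.78556887]
```

View pics/s4.png

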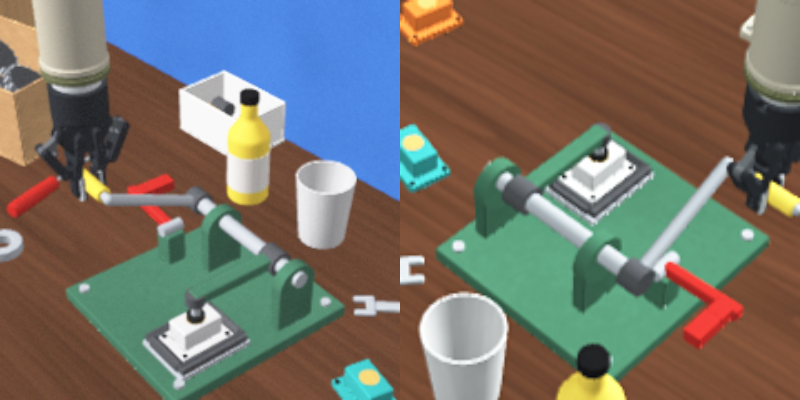

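The foot is down on the cover's brass disc (left picture 195,310) and the lever is level in the gripper. TCP travel puts q at about 1.50, with 20 N down. I hold briefly, then hand in.

```bash
python3 -m handwheel '{"series": [[[0,0,0.05,0,0,0,0],[0,0,0.05,0,0,0,0],[0,0,0.05,0,0,0,0],[0,0,0.05,0,0,0,0]]]}' 60; python3 -c "
from bench import r
print(r.hand_in())"
```

```text
time: 18.85
tool_pos: [471.6, 144.1, 144.2]
tcp_rot: [179.9, -0.0, 85.0]
ft_force: [-9.0, -2.8, 25.1]
finger_gap: 20.9
grip_force: 60.9
the job is handed in; nothing more can be done
None
```

I handed the job in at 18.9 s, and no verdict was returned: the cover is seated flat in the pocket, the catch is flipped over, and the gripper is still holding the lever at its stop with the foot on the cover.

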